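# Hand the desk caddy across to a visitor

## Robot

A 6-joint arm with a two-finger parallel gripper is mounted at the origin on the work surface. World frame = base frame: x ahead of the robot, y to its left, z up, the work surface at z = 0. Lengths are in m, angles in degrees, forces in N, time in s.
With the tool pointing down it reaches from about 0.4 to 0.825 m from the base axis. Payload 7 kg.
Tool frame: the origin (TCP) lies midway between the tips of the shut fingers; the grasp point (between the pads) lies 19 mm behind it; z points along the fingers, y is the direction in which the jaws open and shut (so a half turn about z gives the same grasp; the last joint's range is limited). The gripper opens to 88 mm and grips with 3 to 60 N. Pads are 19 mm wide; open, the fingers measure 130 mm over their backs; the gripper's body (78 mm by 193 mm) begins 47 mm behind the grasp point.
Start: joints at [91.908, 20.546, 0.682, 0, -70.136, -16.507], TCP at [0.17, 0.653, 0.227] pointing down, gripper open.
Joint ranges: [-176.03, 176.03], [-82.01, 121.73], [-58.28, 71.71], [-173.87, 95.51], [-174.79, -0.11], [-173.66, 173.66]. Speed limits (degrees/s): [136.94, 136.94, 172.46, 180, 180, 180].

## Interface

Orientations are given as a 3x3 rotation matrix whose columns are the frame's x, y, z axes.
In Python, from rig import robot gives the robot as it stands. Calls block until the motion is done:
- robot.goto(position, orientation): joint-space move of the TCP to a pose.
- robot.servo_line(position, ori=None, speed=0.15): straight line of the TCP; ori=None keeps the orientation; speed is the mean speed in m/s.
- robot.movej(angles): joint-space move.
- robot.move_gripper(opening): opening from 0.0 (shut) to 1.0 (fully open); the grip force is fixed at half the most; returns when the fingers have stopped.
- robot.dwell(seconds).
- robot.ik(position, orientation): joint angles nearest the present ones, or None.
- robot.grab_frame(name): name is "side" or "top"; returns (picture, depth): 384x512x3 uint8, red, green, blue; 384x512 float32, m along the optical axis (not along the pixel's ray), 0 where there is no reading.
- robot.camera_info(name): a dict with "vfov" (degrees; the focal length in pixels is half the picture's height over the tangent of half this angle, whatever the lens; pixels are square), "cx", "cy" (the principal point, pixels), "view" (4x4, takes a point from world to camera coordinates). Camera axes: x right, y down, z forward; pixel columns grow to the right and rows downward; lengths in m; the calibration is good to about 2 mm. A picture is of the moment at which its call begins. camera_info takes no time and is no camera call.
A pose or a line that the arm cannot do raises robot.Unreachable and nothing moves.
- robot.job_done(): hands the job in, once; it reports no verdict.
Readings, each from a call of its own:
- robot.read_t(): time.
- robot.read_qpos(): joint angles.
- robot.read_qvel(): joint speeds.
- robot.read_effort(): joint torques, N m.
- robot.read_position(): TCP position.
- robot.read_tcp_rot(): TCP orientation.
- robot.read_force(): force on the tool from outside, world axes, zero at the start.
- robot.read_ft_torque(): the same for the moment, N m.
- robot.read_grip_width(): opening from 0.0 (shut) to 1.0 (fully open).
Only numpy, scipy, OpenCV 4.12 (cv2) and the standard library are available. Lean on these libraries where they do the work, as an engineer would, in place of code of your own. Each camera call takes 0.05 s, during which the arm holds its last target. There are 200 camera calls.

## Task

Take the marker out of its wooden desk stand and put it end-down, fully home, into the narrow tube of the metal desk caddy. Then take the caddy by its upright grip, lift it straight up about 10 cm off the writing pad before turning it, and give it a quarter turn anticlockwise (seen from above), smoothly and level, so that its tube end points squarely to the pad's far long edge (the visitor's side, away from the robot) while the loose glass ball stays in the middle of the dish, untouched. Finish still holding the caddy level and motionless over the middle of the pad, not putting it down, and leave the mug, the stapler and the note block alone.

Things in the scene. Friction and masses are not known exactly. Their poses are not given: they have to be found in the camera images.
- pad: fixed thin dark rubber writing pad, flat on the desk, 260 (its x) x 300 (its y) x 4 mm; origin at the centre of its underside, on the desk; its x axis points to its far long edge, away from the robot (to within about 25 degrees), its y axis to the left, z up
- caddy: loose aluminium desk caddy, 360 g, standing on the pad; origin on its underside, below the grip; z up, +x to its dish end, -x to its tube end. Base about 120 mm long each way from the origin. Dish 95 mm across, rim 20 mm up, centre at x = +78 mm; tube at x = -80 mm. At the start +x (dish) points roughly along the pad's +y (left); at the end -x (tube) must point along the pad's +x
- caddy_grip (a point): grip point of the caddy, 82 mm above its underside, on the middle line of its grip: an upright slab 32 mm wide along the caddy's x, 16 mm thick along its y, its top 100 mm above the underside (18 mm above this point). Pinch it from above with the fingers closing along y. The caddy roughly balances about it, with or without marker and ball. Axes are those of the caddy
- tube_seat (a point): point on the axis of the caddy's upright round tube, 68 mm above the caddy's underside: where the marker's centre is when fully home. Axes are those of the caddy (z along the tube). Bore 23 mm, outside 29 mm, floor 8 mm above the caddy's underside, mouth flared to 30 mm bore in its upper 10 mm, rim 67 mm above the underside; the marker leans up to 7 degrees in it
- dish_seat (a point): centre of the ball when it lies in the middle of the dish: 22 mm above the caddy's underside. The dish is a smooth shallow bowl, 120 mm radius of curvature, 88 mm across inside, so the ball rolls freely to its lowest point. Axes are those of the caddy
- ball_center (a point): centre of the loose green bottle-glass ball, 28 mm diameter, about 29 g, lying in the caddy's dish; its axes turn as it rolls and mean nothing
- marker_mid (a point): centre of the marker: a straight round pen with white barrel and black cap, 16 mm diameter, 120 mm long, 22 g, its z axis along its length, cap end +z (either end may go down). It starts standing upright, cap up, in the stand's hole, with its lower end 10 mm above the desk, so its centre is about 70 mm up and its top 130 mm
- stand: fixed wooden block 76 x 76 x 40 mm high with one upright round hole at its centre, 20 mm bore, 30 mm deep, in which the marker stands; origin at the centre of its underside
- mug_mid (a point): centre (45 mm up) of a white ceramic mug, 80 mm across, 90 mm high, handle along its +y; leave alone
- stapler_mid (a point): centre (26 mm up) of a black stapler, 135 mm (its x) x 36 mm (its y) x 52 mm high; leave alone
- noteblock_mid (a point): centre of a square white note block, 77 x 77 x 45 mm high; leave alone
Things that resemble listed ones, but are neither listed nor needed, are in the scene too. There is more than one size of the part that bears marker_mid; the job needs the smaller.

How it is judged (in metres and radians):
On the way, in this order (a step that is already met when the one before it is completed fails the run):
1. the marker stands fully home in the tube, let go, with the caddy still standing on the pad (distance between marker_mid and tube_seat below 0.01 m and angle between the z axis of marker_mid and the z axis of tube_seat, either way round below 0.2 rad and height (world z) of caddy_grip below 0.095 m and contact force between the fingers and marker below 0.1 N), for 0.2 s.
2. the caddy is lifted 3 cm or more off the pad, not yet turned (within 25 degrees of crosswise), marker and ball in it (height (world z) of caddy_grip above 0.116 m and angle between the x axis of caddy_grip and the y axis of pad, either way round below 0.44 rad and distance between marker_mid and tube_seat below 0.012 m and distance between ball_center and dish_seat below 0.022 m), for 0.1 s.
At the end, for the whole second after the job is handed in: caddy held still in the fingers, underside 6 to 21 cm above the pad, grip within 60 mm of the pad centre, level within 6 degrees, tube end to the far edge within 11 degrees; marker home in the tube (within 12 mm), ball within 14 mm of the dish centre (height (world z) of caddy_grip between 0.146 and 0.3 m and horizontal distance between caddy_grip and pad below 0.06 m and angle between the x axis of caddy_grip and the x axis of pad, either way round below 0.2 rad and x of tube_seat in the frame of pad above 0.01 m and angle between caddy_grip's own z axis and vertical below 0.1 rad and contact force between the fingers and caddy above 2 N and distance between marker_mid and tube_seat below 0.012 m and angle between the z axis of marker_mid and the z axis of tube_seat, either way round below 0.2 rad and distance between ball_center and dish_seat below 0.014 m and linear speed of caddy below 0.03 m/s and angular speed of caddy below 0.2 rad/s); the arm keeps its last pose, push and grip.
It fails at once if the ball rolls more than 22 mm from the middle of the dish (distance between ball_center and dish_seat above 0.022 m).
It fails at once if the robot touches the ball (contact force between the arm and ball above 0.2 N).
It fails at once if the caddy is tipped more than 14 degrees (angle between caddy_grip's own z axis and vertical above 0.25 rad).
It fails at once if the mug, the stapler or the note block is moved by more than 20 mm (distance of any of mug_mid, stapler_mid, noteblock_mid from where it was at the start of the episode above 0.02 m).
It also fails if it takes over 59 s, if anything falls off the work surface, if the arm or the gripper's body presses on something with over 40 N, if the wrist force passes 120 N, or if a joint passes its speed limit or range.

## Working session

There is one attempt and no reset: what is moved stays moved. The work goes in short steps, each a Python script; the robot and the scene stay as the last script left them, time stands still between calls to the robot, and variables do not carry over. Pictures are saved under pics/ and viewed, about 8 in all and at most 12, crops included, and the job is handed in when it is done.

```bash
mkdir -p pics; ls; python3 - <<'E'
from rig import robot
import numpy as np,cv2
for n in("top","side"):
    im,d=robot.grab_frame(n); np.savez(f"pics/{n}0.npz",im=im,d=d)
    i=robot.camera_info(n); print(n,i['vfov'],i['cx'],i['cy'],np.round(i['view'],4).tolist(),{k for k in i})
    cv2.imwrite(f"pics/{n}0.png",cv2.resize(im[:,:,::-1],(800,600),interpolation=cv2.INTER_CUBIC))
E
```

```text
pics
top 55.09149450766228 257.80170714496734 187.0846213516513 [[-0.0184, -0.9998, 0.0078, -0.0026], [-0.9817, 0.0166, -0.1899, 0.5678], [0.1897, -0.0111, -0.9818, 0.9183], [0.0, 0.0, 0.0, 1.0]] {'view', 'vfov', 'cx', 'cy'}
side 47.375696048296156 265.06687478056364 186.00490024625864 [[0.9995, -0.0322, -0.0032, -0.5584], [-0.0212, -0.5769, -0.8166, 0.0952], [0.0244, 0.8162, -0.5772, 1.2704], [0.0, 0.0, 0.0, 1.0]] {'view', 'vfov', 'cx', 'cy'}
```

View pics/top0.png

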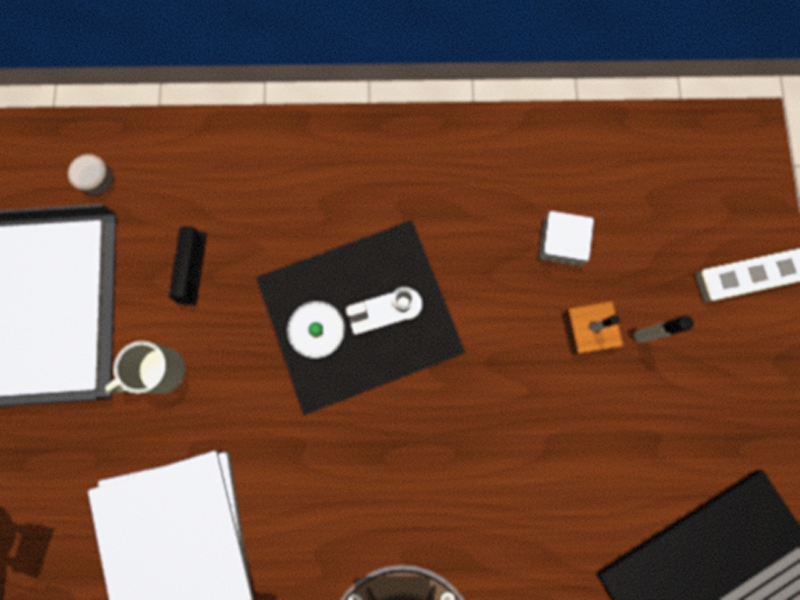

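View pics/side0.png

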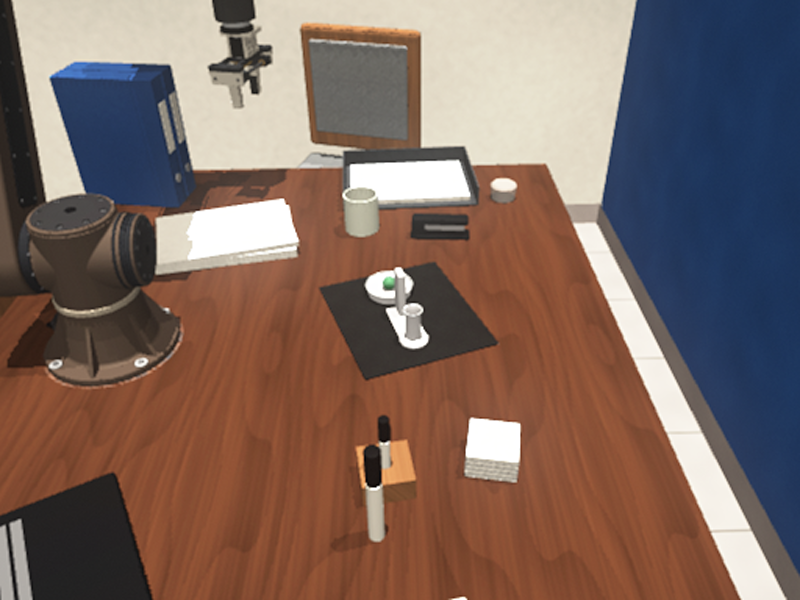

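Top view (800x600 px): caddy on the pad with the dish at (316,330), grip at (357,315) and tube at (403,300). There are two markers. One is in the wooden stand with its cap at (610,321). A larger one stands free on the desk at (662,329), which is (373,490) in the side view. The smaller one in the stand's hole fits the description. The enlarged crop and measurement come next.

```bash
cat > h.py <<'E'
from rig import robot
import numpy as np,cv2
def cam(n):
    i=robot.camera_info(n); f=192/np.tan(np.radians(i['vfov']/2)); return f,i['cx'],i['cy'],np.array(i['view'])
def ray(n,uv,z):
    f,cx,cy,V=cam(n); uv=np.atleast_2d(uv).astype(float)
    d=np.c_[(uv[:,0]-cx)/f,(uv[:,1]-cy)/f,np.ones(len(uv))]@V[:3,:3]
    c=-V[:3,:3].T@V[:3,3]; return c+d*((z-c[2])/d[:,2])[:,None]
def proj(n,P):
    f,cx,cy,V=cam(n); q=np.atleast_2d(P)@V[:3,:3].T+V[:3,3]; return np.c_[q[:,0]/q[:,2]*f+cx,q[:,1]/q[:,2]*f+cy]
def cloud(n,d):
    f,cx,cy,V=cam(n); v,u=np.indices(d.shape); c=np.stack([(u-cx)/f*d,(v-cy)/f*d,d],-1)
    P=(c-V[:3,3])@V[:3,:3]; P[d<=0]=np.nan; return P
def grab(n):
    im,d=robot.grab_frame(n); return im,d,cloud(n,d)
def blobs(m,amin=20):
    k,l,s,c=cv2.connectedComponentsWithStats(m.astype(np.uint8)); return [(s[i],c[i],l==i) for i in range(1,k) if s[i][4]>=amin]
E
python3 - <<'E'
from h import *
np.set_printoptions(precision=4,suppress=True)
F={}
for n in("top","side"):
    z=np.load(f"pics/{n}0.npz"); F[n]=(z['im'].astype(int),z['d'],cloud(n,z['d']))
for n,(im,d,P) in F.items():
    print("==",n); hsv=cv2.cvtColor(im.astype(np.uint8),cv2.COLOR_RGB2HSV)
    g=(hsv[...,0]>40)&(hsv[...,0]<85)&(hsv[...,1]>100)&(hsv[...,2]>50)
    for s,c,m in blobs(g,15): print("green",s,c,ray(n,c,.026),np.nanmedian(P[m],0))
    dk=im.max(2)<60
    for s,c,m in blobs(dk&(abs(P[...,2]-.004)<.012)&(abs(P[...,1])<.25)&(P[...,0]>.4),1500):
        m2=cv2.morphologyEx(m.astype(np.uint8),cv2.MORPH_CLOSE,np.ones((3,3)))
        h=cv2.convexHull(np.argwhere(m2)[:,::-1].astype(np.int32)); q=ray(n,h[:,0],.004)[:,:2]
        r=cv2.minAreaRect((q*1000).astype(np.float32)); print("pad",s,r)
    for zlo,zhi,amin,nm in((.09,.2,6,'high'),(.05,.085,12,'mid'),(.034,.055,30,'40')):
        for s,c,m in blobs((P[...,2]>zlo)&(P[...,2]<zhi)&(P[...,0]>.3)&(abs(P[...,1])<.6)&(P[...,0]<1),amin):
            q=P[m]; print(nm,s,c,"med",np.median(q,0),"lo",np.percentile(q,3,0),"hi",np.percentile(q,97,0),np.median(im[m],0))
    print('orange stand')
    o=(hsv[...,0]<20)&(hsv[...,2]>170)&(hsv[...,1]>100)&(P[...,2]>.03)
    for s,c,m in blobs(o,60):
        h=cv2.convexHull(np.argwhere(m)[:,::-1].astype(np.int32)); print(s,cv2.minAreaRect((ray(n,h[:,0],.04)[:,:2]*1000).astype(np.float32)))
a=F['top'][0].astype(np.uint8)[170:245,350:460,::-1]; b=F['side'][0].astype(np.uint8)[255:360,205:285,::-1]
c=F['side'][0].astype(np.uint8)[160:230,220:300,::-1]; e=F['top'][0].astype(np.uint8)[170:240,175:280,::-1]
R=lambda x:cv2.resize(x,(400,300),interpolation=cv2.INTER_CUBIC)
cv2.imwrite("pics/crop.png",np.vstack([np.hstack([R(a),R(b)]),np.hstack([R(e),R(c)])]))
E
```

```text
== top
green [198 207   8   8  49] [201.5714 210.3265] [[0.5121 0.1392 0.026 ]] [0.5111 0.1369 0.0387]
pad [ 165  142  132  112 7464] ((539.4058227539062, 65.32637023925781), (257.8201904296875, 296.36505126953125), 20.03519058227539)
high [221 194  13   9  82] [227.378 198.061] med [0.5314 0.0651 0.1033] lo [0.5229 0.0504 0.0962] hi [0.5411 0.0779 0.1065] [237.5 235.5 233. ]
high [385 202  11   8  66] [390.  205.5] med [ 0.5035 -0.333   0.1261] lo [ 0.4973 -0.3422  0.095 ] hi [ 0.5107 -0.3293  0.1318] [49.5 35.  28. ]
high [419 202  25  14 214] [431.2383 208.743 ] med [ 0.491  -0.4213  0.1512] lo [ 0.4818 -0.4356  0.092 ] hi [ 0.5015 -0.4158  0.1717] [34.  28.5 24.5]
high [ 83 219  21   9  30] [ 93.8    221.4667] med [0.4838 0.3979 0.0911] lo [0.4662 0.3737 0.09  ] hi [0.4868 0.4223 0.0936] [205.5 202.5 192. ]
high [ 73 222   9  17  24] [ 75.7917 229.6667] med [0.4613 0.4426 0.0912] lo [0.442  0.4287 0.0901] hi [0.478  0.4466 0.0938] [202.5 192.  182.5]
high [103 234   3   5   6] [103.8333 236.1667] med [0.4427 0.3699 0.0904] lo [0.4395 0.368  0.0901] hi [0.4485 0.3725 0.0923] [240.
[... 6141 characters left out ...]
0.0468] [228. 159.  98.]
40 [228 286   6  29  94] [231.2234 297.766 ] med [ 0.4722 -0.3382  0.0391] lo [ 0.4661 -0.3811  0.0358] hi [ 0.4769 -0.3072  0.0412] [228. 157.  96.]
40 [235 328  11   9  66] [240.3485 332.6515] med [ 0.4936 -0.4396  0.0452] lo [ 0.4845 -0.4426  0.0355] hi [ 0.5037 -0.4341  0.0544] [192.5 183.5 165. ]
orange stand
[193  15  76   8 221] ((387.3494873046875, 2024.85546875), (92.46898651123047, 527.7141723632812), 73.322265625)
[244 282  22  29 416] ((520.086669921875, -337.50677490234375), (47.50551986694336, 75.2093734741211), 7.834216594696045)
[228 286   6  27  83] ((470.3670654296875, -344.79290771484375), (11.463946342468262, 74.26701354980469), 1.581782579421997)
```

View pics/crop.png

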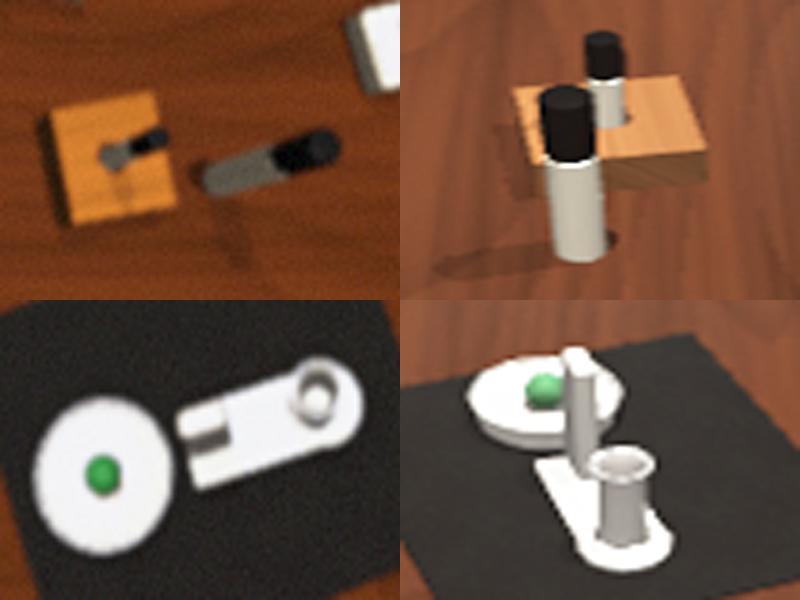

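The crops confirm it: the small marker is in the stand, and the thicker, longer decoy stands beside it at about (0.494, -0.43). The caddy is upright and the ball is centred.

The estimates from both views:

| Item | Position (m) | Yaw |
|---|---|---|
| Marker | (0.506, -0.338) | upright |
| Tube | (0.556, -0.0135) | – |
| Dish | (0.512, 0.138) | – |
| Caddy | – | ≈106° |
| Pad | (0.5395, 0.0635) | 20° |

Next are the IK check and the marker grasp.

```bash
cat >> h.py <<'E'
def ori(a):
    a=np.radians(a); y=np.array([np.cos(a),np.sin(a),0]); z=np.array([0,0,-1.]); return np.c_[np.cross(y,z),y,z]
def st(s=''): print(s,'t',round(robot.read_t(),2),'p',np.round(robot.read_position(),4),'g',round(robot.read_grip_width(),3),'F',np.round(robot.read_force(),1),flush=True)
E
python3 - <<'E'
from h import *
for a in(16.1,196.1):
    for p,b in(((.506,-.338,.2),a),((.556,-.0135,.2),a),((.5336,.0632,.067),a),((.5395,.0635,.2),a+93.9)):
        q=robot.ik(p,ori(b)); print(b,None if q is None else np.round(q,1))
q=robot.ik((.506,-.338,.22),ori(16.1))
if q is not None and abs(q[5]+94)<173 :
    robot.goto((.506,-.338,.22),ori(16.1)); st('above')
E
```

```text
16.1 [ -15.4   15.4  -10.3    0.   -64.3 -148.5]
16.1 None
16.1 [ 27.7  17.  -28.3   0.  -44.8 168.4]
110.0 [ 27.4   9.3 -18.3   0.  -62.4 -97.4]
196.1 [-15.4  15.4 -10.3   0.  -64.3  31.5]
196.1 [ 18.8  10.5 -16.7   0.  -62.8  -2.7]
196.1 [ 27.7  17.  -28.3   0.  -44.8 -11.6]
290.0 [ 27.4   9.3 -18.3   0.  -62.4  82.6]
above t 3.74 p [ 0.5064 -0.3376  0.22  ] g 0.998 F [-0.8  0.4  0.3]
```

```bash
python3 - <<'E'
from h import *
O=ori(196.1)
robot.goto((.506,-.338,.2),O); st('turned')
robot.move_gripper(.6); st()
robot.servo_line((.506,-.338,.078),speed=.1); st('down')
robot.move_gripper(.0); st('closed')
robot.servo_line((.506,-.338,.19),speed=.1); st('up')
ims=[]
for n in("top","side"):
    im,d,P=grab(n); np.savez(f"pics/{n}1.npz",im=im,d=d); c=proj(n,(.506,-.338,.14))[0].astype(int)
    x,y=max(c[0]-60,0),max(c[1]-45,0)
    ims.append(cv2.resize(im[y:y+90,x:x+120,::-1],(400,300),interpolation=cv2.INTER_CUBIC))
cv2.imwrite("pics/held.png",np.hstack(ims)); st()
E
```

```text
turned t 6.39 p [ 0.506 -0.338  0.2  ] g 1.0 F [ 0.6 -0.6  0.3]
 t 7.18 p [ 0.506 -0.338  0.2  ] g 0.6 F [ 0.1 -0.   0.3]
down t 8.55 p [ 0.5065 -0.3382  0.0787] g 0.604 F [ 0.3 -0.3 -0.4]
closed t 9.24 p [ 0.506 -0.338  0.078] g 0.176 F [-0.5  0.3  0.8]
up t 10.51 p [ 0.5056 -0.3378  0.1892] g 0.182 F [-0.3 -0.2 -0.8]
 t 10.61 p [ 0.5056 -0.3379  0.1892] g 0.176 F [-0.2 -0.1 -0.9]
```

View pics/held.png

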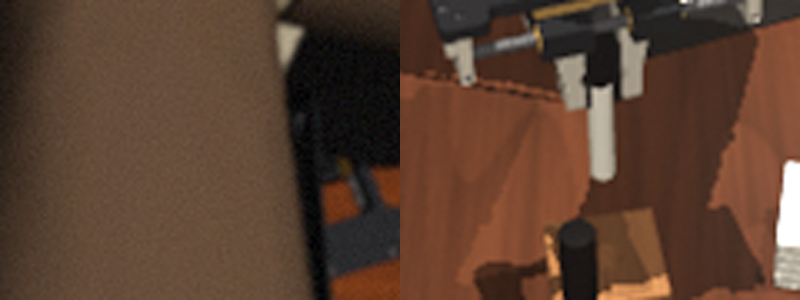

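The side crop shows the marker held upright, at about (600,130) in the crop, clear of the stand. The grip width of 15.5 mm matches the 16 mm barrel. Next I measure its axis relative to the TCP and the tube rim in the same side view, so that camera bias cancels.

```bash
python3 - <<'E'
from h import *
from scipy.optimize import least_squares
np.set_printoptions(precision=4,suppress=True)
def cyl(q,r):
    s=least_squares(lambda c:np.hypot(q[:,0]-c[0],q[:,1]-c[1])-r,np.median(q[:,:2],0)+[0,r],loss='soft_l1',f_scale=.001); return s.x,np.abs(s.fun).mean()
z=np.load("pics/side1.npz"); im=z['im'];P=cloud('side',z['d'])
near=np.hypot(P[...,0]-.506,P[...,1]+.338)<.03
for lo,hi in((.08,.11),(.11,.14),(.14,.165)):
    q=P[near&(P[...,2]>lo)&(P[...,2]<hi)]
    if len(q)>10: print('marker',lo,len(q),cyl(q,.008),np.ptp(q[:,0]))
q=P[near&(P[...,2]>.06)]; print('low end',np.sort(q[:,2])[:5])
for f,n in(("side0","side"),("side1","side")):
    P=cloud(n,np.load(f"pics/{f}.npz")['d']); near=np.hypot(P[...,0]-.556,P[...,1]+.0135)<.03
    q=P[near&(P[...,2]>.025)&(P[...,2]<.055)]; print('tube wall',cyl(q,.0145),len(q))
P=cloud('top',np.load("pics/top0.npz")['d']); near=np.hypot(P[...,0]-.556,P[...,1]+.0135)<.03
q=P[near&(P[...,2]>.062)]; print('rim top',len(q),q.min(0),q.max(0),cv2.minEnclosingCircle((q[:,:2]*1000).astype(np.float32)))
# dish rim outline
for n in('top','side'):
    im=np.load(f"pics/{n}0.npz")['im'].astype(int); c=proj(n,(.512,.138,.02))[0]
    v,u=np.indices(im.shape[:2]); R=ray(n,np.c_[u.ravel(),v.ravel()],.024).reshape(*u.shape,3)
    m=(np.hypot(R[...,0]-.512,R[...,1]-.138)<.052)&(im.min(2)>110)
    # keep off the grip
    b=max(blobs(m,50),key=lambda b:b[0][4])[2].astype(np.uint8); k=cv2.findContours(b,cv2.RETR_EXTERNAL,cv2.CHAIN_APPROX_NONE)[0]
    k=max(k,key=len)[:,0]; print(n,'dish',cv2.minEnclosingCircle((ray(n,k,.024)[:,:2]*1000).astype(np.float32)))
# grip top face
for n in('top','side'):
    im=np.load(f"pics/{n}0.npz")['im'].astype(int); P=cloud(n,np.load(f"pics/{n}0.npz")['d'])
    m=(P[...,2]>.097)&(np.hypot(P[...,0]-.534,P[...,1]-.063)<.03); q=P[m]; print(n,'grip top',len(q),cv2.minAreaRect((q[:,:2]*1000).astype(np.float32)),np.median(q[:,2]))
E
```

```text
marker 0.11 47 (array([ 0.5069, -0.3379]), np.float64(0.000728269790550011)) 0.015047369106390596
marker 0.14 73 (array([ 0.507, -0.338]), np.float64(0.0006053642168108934)) 0.01531554802458579
low end [0.1213 0.122  0.1224 0.1226 0.1227]
tube wall (array([ 0.5556, -0.0135]), np.float64(0.0012437273747933533)) 93
  return _methods._mean(a, axis=axis, dtype=dtype,
  ret = um.true_divide(
Traceback (most recent call last):
ValueError: Initial guess is outside of provided bounds
```

```bash
python3 - <<'E'
from h import *
np.set_printoptions(precision=4,suppress=True)
P=cloud('top',np.load("pics/top0.npz")['d']); near=np.hypot(P[...,0]-.556,P[...,1]+.0135)<.03
q=P[near&(P[...,2]>.062)]; print('rim top',len(q),q.min(0),q.max(0),cv2.minEnclosingCircle((q[:,:2]*1000).astype(np.float32)))
for n in('top','side'):
    z=np.load(f"pics/{n}0.npz"); im=z['im'].astype(int); P=cloud(n,z['d'])
    v,u=np.indices(im.shape[:2]); R=ray(n,np.c_[u.ravel(),v.ravel()],.024).reshape(*u.shape,3)
    m=(np.hypot(R[...,0]-.512,R[...,1]-.138)<.052)&(im.min(2)>110)
    b=max(blobs(m,50),key=lambda b:b[0][4])[2].astype(np.uint8); k=max(cv2.findContours(b,cv2.RETR_EXTERNAL,cv2.CHAIN_APPROX_NONE)[0],key=len)[:,0]
    print(n,'dish',cv2.minEnclosingCircle((ray(n,k,.024)[:,:2]*1000).astype(np.float32)))
    q=P[(P[...,2]>.097)&(np.hypot(P[...,0]-.534,P[...,1]-.063)<.03)]; print(n,'grip top',len(q),cv2.minAreaRect((q[:,:2]*1000).astype(np.float32)),np.median(q[:,2]))
T=(.5545,-.0135)
robot.servo_line((*T,.19),ori(196.1),speed=.12); st('over')
robot.servo_line((*T,.145),speed=.1); robot.dwell(.3); st('pre')   # end at .077
for z in(.13,.115,.10,.085,.081):
    robot.servo_line((*T,z),speed=.05); st()
    if abs(robot.read_force()[2])>8: print('blocked'); break
im,d,P=grab('side'); np.savez("pics/side2.npz",im=im,d=d); c=proj('side',(*T,.1))[0].astype(int)
cv2.imwrite("pics/ins.png",cv2.resize(im[c[1]-45:c[1]+45,c[0]-60:c[0]+60,::-1],(600,450),interpolation=cv2.INTER_CUBIC))
E
```

```text
rim top 75 [ 0.5378 -0.0284  0.0625] [0.5706 0.0053 0.0743] ((554.5691528320312, -11.963647842407227), 17.392423629760742)
top dish ((512.3446044921875, 139.04025268554688), 49.38418960571289)
top grip top 78 ((532.694580078125, 64.739990234375), (16.047998428344727, 31.489925384521484), 16.678726196289062) 0.10356141687557764
side dish ((512.4304809570312, 137.75074768066406), 50.874183654785156)
side grip top 35 ((533.19091796875, 61.708709716796875), (14.544272422790527, 30.179466247558594), 14.038331031799316) 0.1013292120935216
over t 13.49 p [ 0.5544 -0.0138  0.19  ] g 0.176 F [ 0.1  0.6 -0.1]
pre t 14.39 p [ 0.5548 -0.0134  0.1455] g 0.178 F [-0.8 -0.3 -0.2]
 t 14.84 p [ 0.5542 -0.0136  0.1295] g 0.175 F [-0.6 -0.7 -0.3]
 t 15.29 p [ 0.5543 -0.0136  0.1146] g 0.179 F [ 0.4  0.6 -1.4]
 t 15.74 p [ 0.5543 -0.0136  0.0996] g 0.175 F [-0.3 -0.1 -0.4]
 t 16.19 p [ 0.5543 -0.0136  0.0846] g 0.176 F [ 0.   1.1 -0.6]
 t 16.44 p [ 0.5544 -0.0135  0.0808] g 0.176 F [ 0.5  0.7 -0.5]
```

View pics/ins.png

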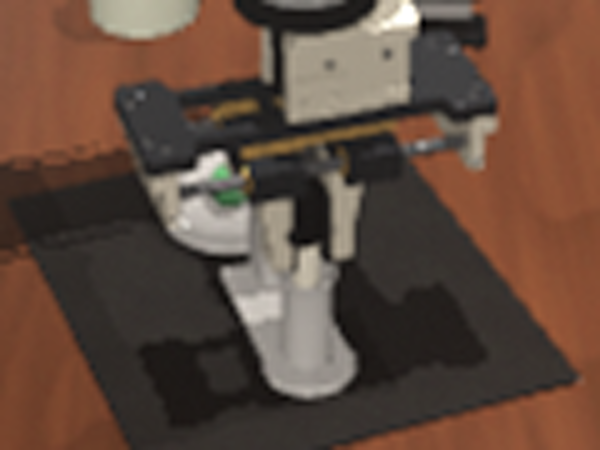

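The view shows the marker down inside the tube at about (310,270), with no contact force. I'll release it, retreat and re-measure the caddy, marker and ball.

```bash
python3 - <<'E'
from h import *
from scipy.optimize import least_squares
np.set_printoptions(precision=4,suppress=True)
robot.move_gripper(.5); st('open')
robot.servo_line((.5545,-.0135,.2),speed=.15); st('up')
robot.dwell(.2)
im,d,P=grab('side'); np.savez("pics/side3.npz",im=im,d=d)
def cyl(q,r):
    s=least_squares(lambda c:np.hypot(q[:,0]-c[0],q[:,1]-c[1])-r,np.median(q[:,:2],0)+[0,r],loss='soft_l1',f_scale=.001); return s.x,np.abs(s.fun).mean()
near=np.hypot(P[...,0]-.556,P[...,1]+.0135)<.03
for lo,hi,r in((.025,.055,.0145),(.08,.1,.008),(.1,.125,.008)):
    q=P[near&(P[...,2]>lo)&(P[...,2]<hi)]; print(lo,len(q),cyl(q,r) if len(q)>5 else '')
q=P[near&(P[...,2]<.16)]; print('top z',np.sort(q[:,2])[-5:])
q=P[(P[...,2]>.097)&(P[...,2]<.12)&(np.hypot(P[...,0]-.534,P[...,1]-.063)<.03)]; print('grip top',len(q),cv2.minAreaRect((q[:,:2]*1000).astype(np.float32)) if len(q)>4 else '')
hsv=cv2.cvtColor(im,cv2.COLOR_RGB2HSV); g=(hsv[...,0]>40)&(hsv[...,0]<85)&(hsv[...,1]>70)&(hsv[...,2]>50)
for s,c,m in blobs(g,8): print("green",s,ray('side',c,.026),np.nanmedian(P[m],0))
c=proj('side',(.54,.04,.08))[0].astype(int)
cv2.imwrite("pics/rel.png",cv2.resize(im[c[1]-55:c[1]+50,c[0]-70:c[0]+70,::-1],(640,480),interpolation=cv2.INTER_CUBIC)); st()
E
```

```text
open t 17.2 p [ 0.5545 -0.0135  0.081 ] g 0.499 F [-0.7 -0.1  0.5]
up t 18.14 p [ 0.5538 -0.0136  0.199 ] g 0.5 F [ 0.2 -0.1  0.1]
0.025 79 (array([ 0.556 , -0.0134]), np.float64(0.0011431484371615928))
0.08 32 (array([ 0.5556, -0.0136]), np.float64(0.0013370770466202306))
0.1 40 (array([ 0.5567, -0.0148]), np.float64(0.0011996044185357962))
top z [0.1314 0.132  0.1321 0.1327 0.1335]
grip top 35 ((533.553466796875, 62.00627517700195), (14.613235473632812, 31.052045822143555), 14.689558982849121)
green [245 177   7   8  46] [[0.5105 0.1396 0.026 ]] [0.5097 0.1303 0.0324]
 t 18.39 p [ 0.5542 -0.0136  0.1992] g 0.502 F [0.9 0.1 1.2]
```

View pics/rel.png

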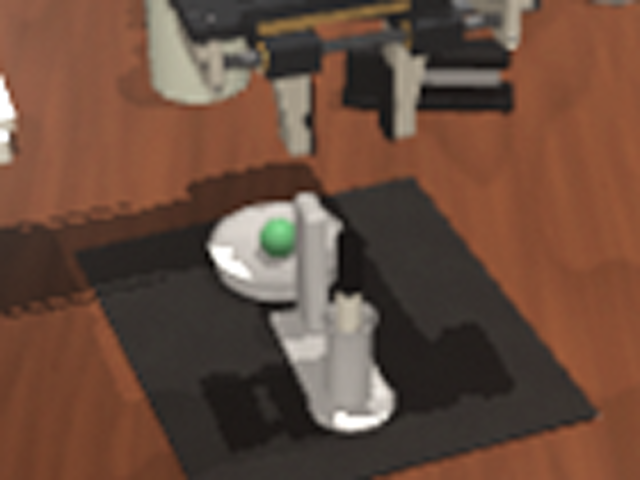

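Marker top reads 0.132 m, so it is fully home and released. The caddy has not moved and the ball, at (280,238) in the crop, is centred. Next I grip the caddy gently and lift 10 cm.

```bash
python3 - <<'E'
from h import *
np.set_printoptions(precision=4,suppress=True)
O=ori(195.8); G=(.533,.063)
robot.servo_line((*G,.2),O,speed=.08); robot.servo_line((*G,.085),speed=.1); robot.servo_line((*G,.067),speed=.05); st('at grip')
for w in(.25,.21,.195): robot.move_gripper(w)
st('near'); robot.move_gripper(0); robot.dwell(.3); st('gripped')
robot.servo_line((*G,.167),speed=.035); robot.dwell(.3); st('lifted'); print(robot.read_ft_torque())
im,d,P=grab('side'); np.savez("pics/side4.npz",im=im,d=d)
c=proj('side',(.54,.04,.17))[0].astype(int)
cv2.imwrite("pics/lift.png",cv2.resize(im[c[1]-60:c[1]+60,c[0]-80:c[0]+80,::-1],(640,480),interpolation=cv2.INTER_CUBIC))
E
```

```text
at grip t 21.34 p [0.5328 0.0629 0.0666] g 0.501 F [-0.4 -0.2  0.3]
near t 22.56 p [0.533 0.063 0.067] g 0.195 F [0.2 0.1 0.1]
gripped t 23.07 p [0.5329 0.0629 0.067 ] g 0.18 F [-0.5 -0.4  0. ]
lifted t 26.38 p [0.533 0.063 0.167] g 0.179 F [ 0.   1.5 -3.4]
[ 0.0658 -0.0549 -0.0007]
```

View pics/lift.png

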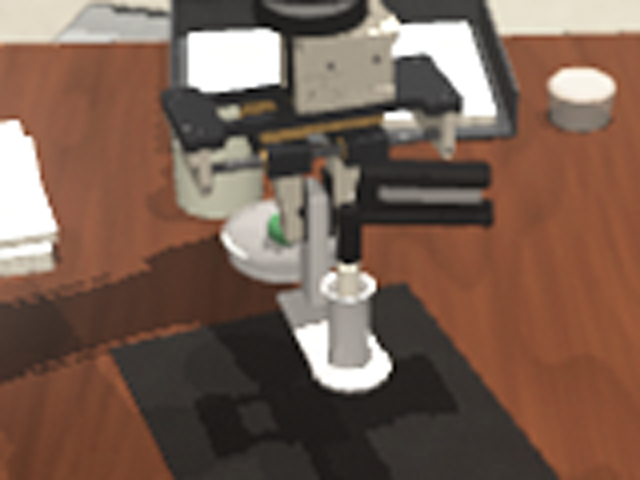

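The caddy is lifted and level, marker in the tube at (348,300) and ball in the dish at (280,230). The turn comes next, with a short first chunk to check its timing.

```bash
python3 - <<'E'
from h import *
np.set_printoptions(precision=4,suppress=True)
A=np.array((.533,.063,.167)); B=np.array((.5395,.0635,.172)); L=np.linalg.norm(B-A); a0,a1=195.8,290.0
def part(f,T,f0):
    t=robot.read_t(); robot.servo_line(tuple(A+f*(B-A)),ori(a0+f*(a1-a0)),speed=L*(f-f0)/T); dt=robot.read_t()-t
    print('took',round(dt,2),'want',T); return dt
dt=part(.15,1.8,0)
if dt>1.2:
    part(1.0,8.0,.15)
robot.dwell(.8); st('turned'); R=robot.read_tcp_rot(); print(np.degrees(np.arctan2(R[1,1],R[0,1])),R[2,2],np.round(robot.read_qpos(),1))
ims=[]
for n in('top','side'):
    im,d,P=grab(n); np.savez(f"pics/{n}5.npz",im=im,d=d); c=proj(n,(.55,.06,.16))[0].astype(int); y=max(c[1]-75,0)
    ims.append(cv2.resize(im[y:y+150,c[0]-100:c[0]+100,::-1],(400,300),interpolation=cv2.INTER_CUBIC))
    hsv=cv2.cvtColor(im,cv2.COLOR_RGB2HSV); g=(hsv[...,0]>40)&(hsv[...,0]<85)&(hsv[...,1]>70)&(hsv[...,2]>50)
    for s,cc,m in blobs(g,4): print(n,"green",s,ray(n,cc,.083+.048),np.nanmedian(P[m],0))
print('expected dish',B[:2]+.078*np.array([np.cos(np.radians(200)),np.sin(np.radians(200))]))
cv2.imwrite("pics/end.png",np.hstack(ims))
E
```

```text
took 0.56 want 1.8
turned t 27.79 p [0.534  0.0631 0.1677] g 0.185 F [ 0.2  0.6 -3.6]
-150.06883634263642 -0.9999999995687481 [ 27.6  10.4 -21.5   0.  -58.1   2.3]
top green [194 207  10  11  84] [[0.4944 0.1314 0.131 ]] [0.4934 0.1302 0.1382]
side green [239 151   8   8  50] [[0.4945 0.1258 0.131 ]] [0.4943 0.1222 0.1319]
expected dish [0.4662 0.0368]
```

View pics/end.png

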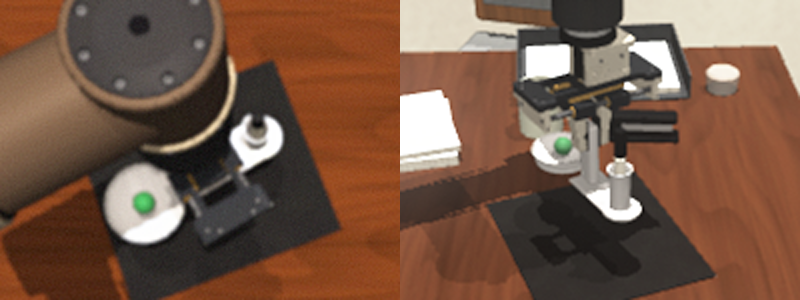

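Measured: 14° took 0.56 s, so the line's duration is not simply length over speed for tiny moves. The ball is still centred and visible in both views, at (143,203) and (563,145). To get a slow turn, I'll combine the remaining 80° with a 5 cm rise, which has a well-defined duration.

```bash
python3 - <<'E'
from h import *
np.set_printoptions(precision=4,suppress=True)
B=(.5395,.0635,.217); t=robot.read_t()
robot.servo_line(B,ori(290.0),speed=.009); print('took',robot.read_t()-t)
robot.dwell(2.0); st('turned'); R=robot.read_tcp_rot(); print(np.degrees(np.arctan2(R[1,1],R[0,1]))%360,R[2,2])
ims=[]; h=.217-.067
for n in('top','side'):
    im,d,P=grab(n); np.savez(f"pics/{n}6.npz",im=im,d=d); c=proj(n,(.55,.06,.2))[0].astype(int); y=max(c[1]-75,0)
    ims.append(cv2.resize(im[y:y+150,c[0]-100:c[0]+100,::-1],(400,300),interpolation=cv2.INTER_CUBIC))
    hsv=cv2.cvtColor(im,cv2.COLOR_RGB2HSV); g=(hsv[...,0]>40)&(hsv[...,0]<85)&(hsv[...,1]>70)&(hsv[...,2]>50)
    for s,cc,m in blobs(g,4): print(n,"green",s,ray(n,cc,h+.026),np.nanmedian(P[m],0))
    tb=np.array(B[:2])+.08*np.array([np.cos(np.radians(20)),np.sin(np.radians(20))])
    q=P[(np.hypot(P[...,0]-tb[0],P[...,1]-tb[1])<.02)&(P[...,2]>h+.085)&(P[...,2]<h+.15)]
    print(n,'tube exp',tb,'marker',len(q),np.median(q,0) if len(q) else '',q[:,2].max()-h if len(q) else '')
print('expected dish',np.array(B[:2])+.078*np.array([np.cos(np.radians(200)),np.sin(np.radians(200))]))
cv2.imwrite("pics/end2.png",np.hstack(ims)); st()
E
```

```text
took 5.658299999999997
turned t 35.55 p [0.5395 0.0635 0.217 ] g 0.181 F [-0.2 -0.1 -4.1]
290.0012857315209 -0.9999999996325674
top green [233 217  10  10  81] [[0.4656 0.0355 0.176 ]] [0.4651 0.0346 0.1878]
top tube exp [0.6147 0.0909] marker 0  
side green [227 154   8   8  56] [[0.4655 0.0353 0.176 ]] [0.4666 0.0258 0.1819]
side tube exp [0.6147 0.0909] marker 43 [0.6193 0.0849 0.266 ] 0.1319458231893226
expected dish [0.4662 0.0368]
 t 35.65 p [0.5395 0.0635 0.217 ] g 0.182 F [ 0.3 -0.2 -3.9]
```

View pics/end2.png

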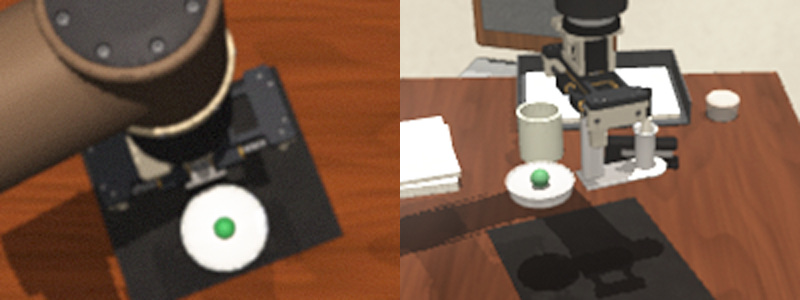

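```bash
python3 -c "
from h import *
robot.job_done(); st('done')"
```

```text
the job is handed in; nothing more can be done
the job is handed in; nothing more can be done
```

The job is handed in at about 36 s of the 59 s allowed; no verdict is reported.

I moved the smaller marker from the stand into the caddy's tube and let go. I then gripped the caddy, lifted it 10 cm straight up and turned it anticlockwise by about 94°. It is held level over the middle of the pad.

**Last checks before hand-in:**
- **Caddy:** the tool sits over the measured pad centre, vertical, and 290.0° matches the 290° target for the tube end pointing squarely to the far edge. The underside is about 15 cm above the pad, the grip width is steady at 16 mm, and about 4 N of load hangs from it.
- **Ball:** about 1.5 mm from the expected dish centre in both views.
- **Marker:** its top is 128 mm above the caddy's underside, so it is fully home.

**What did not go as planned:**
- The first 14° of the turn took 0.56 s instead of the 1.8 s I asked for. The ball stayed centred, and I did the remaining 80° slowly (5.7 s), combined with a 5 cm rise. The turn was therefore done in two stages.
- The two cameras differed by up to about 4–5 mm in y on the pad centre, and I used values between them.
- In the final top view the arm hid the marker, so its last check comes from the side view only.
- I did not measure the mug, stapler and note block again at the end; no move passed close to them.

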